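# Fill the tip bucket until it dumps, then set it upright

## Robot

A 7-joint arm with a two-finger parallel gripper is mounted at the origin on a cart in front of the work surface, level with it; the furniture and walls round the work are solid. World frame = base frame: x ahead of the robot, y to its left, z up, the work surface at z = 0. Lengths are in m, angles in rad, forces in N, time in s.
With the tool pointing down it reaches from about 0.4 to 0.875 m from the base axis. Payload 19.3 kg.
Tool frame: the origin (TCP) lies between the finger pads; the fingertips stand bot.tcp_to_tips ahead of it and the grasp point (between the pads) is the TCP (bot.tcp_to_tips is the distance from the TCP to the fingertips, in m); z points along the fingers, y is the line along which they close (so a half turn about z gives the same grasp; the last joint's range is limited). The gripper opens to 85 mm and grips with 20 to 120 N. Pads are 22 mm wide; open, the fingers measure 114 mm over their backs; the gripper's body (76 mm by 85 mm) begins 54 mm behind the grasp point. The pads swing forward as they close: fully open they stand 13 mm farther back than shut.
Start: joints at [-1.285, 0.521, -0.036, 1.599, 0.021, 1.021, -0.113], TCP at [0.218, 0.586, 0.25] pointing down, gripper open.
Joint ranges: [-2.91, 2.91], [-0.3, 2.13], [-1.5, 1.42], [0.17, 2.43], [-1.26, 4.41], [0.16, 1.93], [-2.52, 2.52]. Speed limits (rad/s): [1.89, 1.89, 2.39, 2.39, 3.01, 3.01, 3.01].

## Interface

Orientations are given as [roll, pitch, yaw] about the fixed x, y, z axes, in that order (R = Rz(yaw) Ry(pitch) Rx(roll)).
In Python, from workcell import telemetry, grab_frame, bot gives the robot as it stands. The module is installed in compiled form; this text tells all that it offers.
- The arm moves only by the shell command python3 -m crank 'ROWS' [FORCE]. ROWS is text: rows parted by semicolons, each of 7 numbers parted by spaces: the finger opening in m, from 0 to 0.0854, then the shift along the tool's x, y, z in m, then the turn, a rotation vector about the tool's x, y, z in degrees. A call has exactly 8 rows; each row shifts and turns the commanded pose from where the row before left it, along the tool's axes as they then stand; what a row does not reach is not made up. A row lasts 1/12 s, in which the tool goes at most 41.7 mm and 7.16 degrees, less where a joint would pass 70% of its speed; a pose out of reach is approached as far as the arm can. A call with a gripper value outside its range is refused whole. The fingers move at their own pace and stop on an object; FORCE is the grip in N (left out, the last holds). Time passes only in rows, so rows that do not move let the fingers close, or fill a call up. It gives the time, the measured TCP pose, the force, the opening and the grip force at its end, in the units of the state.
- telemetry.observe(): the state, without advancing time (a new reading comes with each control period).
- grab_frame(name): name is "side" or "top" or "wrist"; returns a dict with "pixels" (400x640x3 uint8, red, green, blue), "depth" (400x640 float32, m along the optical axis (not along the pixel's ray), 0 where there is no reading), "vertical_fov" (degrees; the focal length in pixels is half the picture's height over the tangent of half this angle, whatever the lens; pixels are square), "cx", "cy" (the principal point, pixels), "distortion" ([k1, k2, p1, p2, k3] as OpenCV has them; the pictures are not rectified), "R" (3x3) and "t" (3): a world point X has camera coordinates R X + t; the wrist camera has in their place "hand_eye" (4x4, takes a point from camera to tool coordinates, whose origin is the TCP and whose axes are the flange's). Camera axes: x right, y down, z forward; pixel columns grow to the right and rows downward; lengths in m; the calibration is good to about 2 mm. A picture is of the moment at which its call begins: read the wrist's pose just before it.
- bot.job_done(): hands the job in; it is judged then, once.
The state is a dict: "clock": time; "qpos": joint angles; "qd": joint speeds; "joint_efforts": joint torques, N m; "position": TCP position; "tool_rot": TCP orientation; "force": force on the tool from outside, world axes, zero at the start; "moment": the same for the moment, N m; "grip_width": finger opening in m; "finger_force": force on a finger pad.
Only numpy, scipy, OpenCV 4.12 (cv2) and the standard library are available. Lean on these libraries where they do the work, as an engineer would, in place of code of your own. Each camera call takes 0.05 s, during which the arm holds its last target. There are 200 camera calls.

## Task

Collect the two used-up glue sticks in the blue tip bucket, one at a time: lay each in gently and let go of it, without pushing on the bucket, so that it stays upright with the first and trips under the weight of the second and dumps both into the grey tray. When both sticks lie in the tray, set the bucket back upright on its rest (the red handle bar is there to push it by), and leave the other things on the cabinet where they are.

Things in the scene. Friction and masses are not known exactly. Their poses are not given: they have to be found in the camera images.
- stick_a: glue stick lying on its side: yellow barrel, red cap and foot, a 103 mm long round cylinder of 23 mm diameter, about 60 g. Origin on its surface halfway along, on the underside as it lies at the start; its y axis runs along its length. It rolls if nudged.
- stick_b: a second glue stick, the same in every way as stick_a.
- stick_a_center (a point): middle of glue stick a, on its axis (12 mm above the surface as it lies at the start); y axis along its length.
- stick_b_center (a point): middle of glue stick b, on its axis; y axis along its length.
- stand: fixed grey stand, 206 mm wide (y), x = -96 to +238 mm. Origin on the cabinet top straight below the hinge; x level, the way the bucket dumps; y along the hinge. Two posts at y = +-99 mm carry the hinge 162 mm up. Ahead is an open catch tray, inside x = 32 to 232, y = -96 to 96 mm, walls 50 mm high at the sides, 70 at the far end. Behind, a rest post stands under the counterweight.
- tray_in (a point): centre of the catch tray's inner floor, 132 mm ahead of the hinge and 6 mm above the cabinet top; axes as the stand's. The inner floor is 200 mm in x, 192 mm in y.
- bucket_floor (a point): middle of the bottom line of the bucket's trough; turns with the bucket; x in the dump direction, y along the hinge, z up when upright. Upright it lies 58 mm ahead of and 8 mm above the hinge axis. Inside 150 mm wide (y). The floor rises 36 degrees forward to the lip (68 mm ahead, 50 up), 41 degrees back to 34 mm behind, 30 up; then the back wall to 42 behind, 64 up. End walls 64 up.
- handle (a point): middle of the red handle bar on the bucket, 12 mm thick, 156 mm long, parallel to the hinge, on two side arms at its ends; turns with the bucket. Upright: 100 mm behind and 25 mm above the hinge axis (187 mm above the cabinet top). Fully tipped: 18 mm ahead of and 102 mm above the hinge axis (264 mm above the cabinet top), free at its front and from above.
- bucket (a joint): tilt of the blue bucket in rad: 0 upright on its rest, 1.5 fully tipped forward. Counterweighted over centre, damped: empty or with one stick laid in gently it stays upright; with both it tips by itself in 1 to 2 s and stays tipped when empty. Push the handle back and down round the hinge (under 2 N) to below 0.4 rad; it then sinks home by itself. About 0.4 N down on the upright lip tips it.
- basket: small round wicker basket, 145 mm across, 87 mm high; bystander. Origin at the centre of its underside.
- cup: white ribbed plastic cup, 76 mm across, 91 mm high; bystander. Origin at the centre of its underside.
- tape: roll of masking tape lying flat, 104 mm across, 25 mm high; bystander. Origin at the centre of its underside.
- pot: little paint pot with a white ribbed lid and a red band, 36 mm across, 38 mm high; bystander. Origin at the centre of its underside.
Mind the look-alikes: they are no part of the job. What is shaped like the stick_b but green is not meant.

How it is judged:
On the way, in this order (a step that is already met when the one before it is completed fails the run):
1. one glue stick lies let go in the bucket, which stays upright (((x of stick_a_center in the frame of bucket_floor between -0.05 and 0.07 m and y of stick_a_center in the frame of bucket_floor between -0.075 and 0.075 m and z of stick_a_center in the frame of bucket_floor between 0 and 0.06 m and contact force between the fingers and stick_a below 0.2 N) or (x of stick_b_center in the frame of bucket_floor between -0.05 and 0.07 m and y of stick_b_center in the frame of bucket_floor between -0.075 and 0.075 m and z of stick_b_center in the frame of bucket_floor between 0 and 0.06 m and contact force between the fingers and stick_b below 0.2 N)) and value of joint bucket below 0.15 rad), for 0.3 s.
2. both glue sticks are in the bucket, let go (x of stick_a_center in the frame of bucket_floor between -0.05 and 0.07 m and y of stick_a_center in the frame of bucket_floor between -0.075 and 0.075 m and z of stick_a_center in the frame of bucket_floor between 0 and 0.06 m and x of stick_b_center in the frame of bucket_floor between -0.05 and 0.07 m and y of stick_b_center in the frame of bucket_floor between -0.075 and 0.075 m and z of stick_b_center in the frame of bucket_floor between 0 and 0.06 m and contact force between the fingers and stick_a below 0.2 N and contact force between the fingers and stick_b below 0.2 N and value of joint bucket below 1.2 rad), for 0.04 s.
3. the bucket has tipped and both glue sticks lie in the catch tray (value of joint bucket above 1.2 rad and x of stick_a_center in the frame of tray_in between -0.1 and 0.1 m and y of stick_a_center in the frame of tray_in between -0.096 and 0.096 m and z of stick_a_center in the frame of tray_in between 0 and 0.045 m and x of stick_b_center in the frame of tray_in between -0.1 and 0.1 m and y of stick_b_center in the frame of tray_in between -0.096 and 0.096 m and z of stick_b_center in the frame of tray_in between 0 and 0.045 m), for 0.2 s.
At the end, for the whole second after the job is handed in: The bucket is upright on its rest (tilt below 0.06 rad) and both glue sticks lie at rest inside the catch tray (value of joint bucket below 0.06 rad and x of stick_a_center in the frame of tray_in between -0.1 and 0.1 m and y of stick_a_center in the frame of tray_in between -0.096 and 0.096 m and z of stick_a_center in the frame of tray_in between 0 and 0.045 m and x of stick_b_center in the frame of tray_in between -0.1 and 0.1 m and y of stick_b_center in the frame of tray_in between -0.096 and 0.096 m and z of stick_b_center in the frame of tray_in between 0 and 0.045 m and linear speed of each of stick_a, stick_b below 0.03 m/s); the robot touches nothing.
It fails at once if the wicker basket is moved more than 30 mm (distance of basket from where it was at the start of the episode above 0.03 m).
It fails at once if the white cup is moved more than 30 mm (distance of cup from where it was at the start of the episode above 0.03 m).
It fails at once if the roll of masking tape is moved more than 30 mm (distance of tape from where it was at the start of the episode above 0.03 m).
It fails at once if the paint pot is moved more than 30 mm (distance of pot from where it was at the start of the episode above 0.03 m).
It also fails if it takes over 61 s, if anything falls off the work surface, if the arm or the gripper's body presses on something with over 40 N, if the wrist force passes 120 N, or if a joint passes its speed limit or range.

## Working session

There is one attempt and no reset: what is moved stays moved. The work goes in short steps, Python scripts to look and compute and a shell command to move; the robot and the scene stay as the last step left them, time stands still between calls to the robot, and variables do not carry over. Pictures are saved under pics/ and viewed, at most 10 in all, crops included, and the job is handed in when it is done.

```bash
mkdir -p pics
cat > h.py <<'E'
import numpy as np, cv2
from workcell import telemetry, grab_frame, bot
from scipy.spatial.transform import Rotation as Ro
def cam(f):
    fl=200/np.tan(np.radians(f["vertical_fov"])/2)
    return np.array([[fl,0,f["cx"]],[0,fl,f["cy"]],[0,0,1]]),np.array(f["distortion"],float)
def get(name):
    s=telemetry.observe(); f=grab_frame(name)
    if "hand_eye" in f:
        T=np.eye(4);T[:3,:3]=rot(s);T[:3,3]=s["position"];M=T@np.array(f["hand_eye"]); 
        f["M"]=M
    else:
        M=np.eye(4);R=np.array(f["R"]);M[:3,:3]=R.T;M[:3,3]=-R.T@np.array(f["t"]);f["M"]=M
    return f
def rot(s):
    r=np.array(s["tool_rot"],float)
    if r.shape==(3,3): return r
    return Ro.from_euler('xyz',r).as_matrix() if r.size==3 else Ro.from_quat(r).as_matrix()
def ray(f,u,v):
    K,d=cam(f);p=cv2.undistortPoints(np.array([[[u,v]]],float),K,d)[0,0]
    D=f["M"][:3,:3]@np.array([p[0],p[1],1.]);return f["M"][:3,3],D
def onz(f,u,v,z):
    o,D=ray(f,u,v);return o+D*(z-o[2])/D[2]
def atd(f,u,v):
    o,D=ray(f,u,v);w=f["depth"][int(v)-1:int(v)+2,int(u)-1:int(u)+2];w=w[w>0]
    return o+D*np.median(w) if w.size else None
def save(f,n): cv2.imwrite(f"pics/{n}.png",cv2.cvtColor(f["pixels"],cv2.COLOR_RGB2BGR))
E
python3 - <<'E'
from h import *
import pickle
s=telemetry.observe();print(s["clock"],s["position"],s["tool_rot"],s["grip_width"],bot.tcp_to_tips)
for n in["top","side"]:
    f=get(n);save(f,n);pickle.dump(f,open(n+".pkl","wb"));print(n,f["M"].round(3).tolist(),f["vertical_fov"])
E
```

```text
0.0 [0.2176361  0.58556657 0.24972643] [-3.14049831e+00  9.41245285e-05  2.78581085e+00] 0.08567402885768473 0.019
top [[-0.005, -0.994, 0.106, 0.412], [-1.0, 0.007, 0.02, -0.039], [-0.02, -0.106, -0.994, 1.436], [0.0, 0.0, 0.0, 1.0]] 51.27598174443855
side [[0.849, -0.251, 0.464, 0.003], [-0.528, -0.398, 0.751, -0.885], [-0.004, -0.882, -0.47, 0.667], [0.0, 0.0, 0.0, 1.0]] 57.63505597831962
```

View pics/top.png

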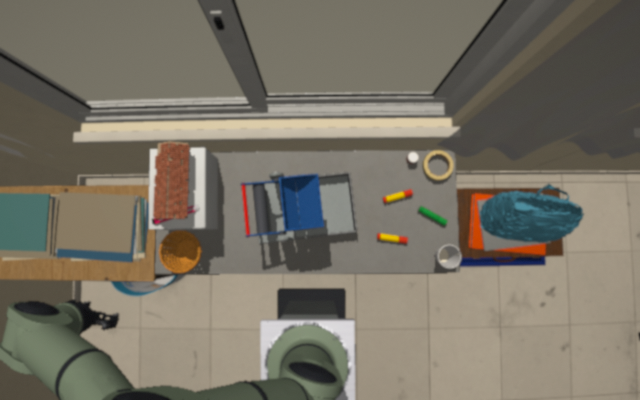

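View pics/side.png

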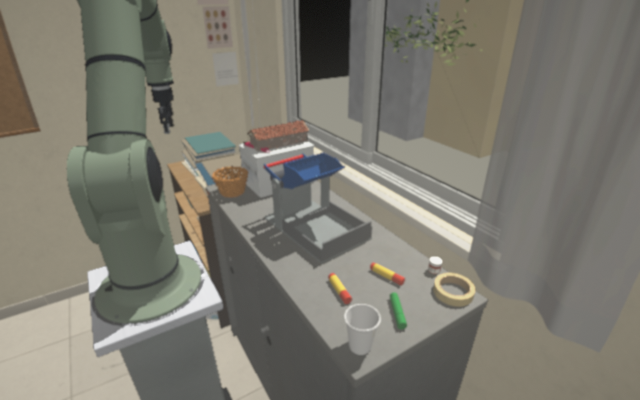

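The top view shows the sticks at about (398,197) and (392,239). The green look-alike is at (432,215), the bucket at (300,203) dumps to the right (-y), and the red handle is at x≈247.

Run:
```python
from h import *
import pickle
f=pickle.load(open("top.pkl","rb"));g=pickle.load(open("side.pkl","rb"))
def stick(f,box,z=0.0115):
    u0,u1,v0,v1=box;hsv=cv2.cvtColor(f["pixels"],cv2.COLOR_RGB2HSV)[v0:v1,u0:u1].astype(int)
    m=((hsv[...,0]<35)|(hsv[...,0]>170))&(hsv[...,1]>140)&(hsv[...,2]>80)
    v,u=np.nonzero(m);P=np.array([onz(f,a+u0,b+v0,z)[:2] for a,b in zip(u,v)])
    c=P.mean(0);w,V=np.linalg.eigh(np.cov((P-c).T));q=(P-c)@V[:,1]
    print(len(P),c.round(4),"axis deg",np.degrees(np.arctan2(V[1,1],V[0,1])).round(1),"len",np.ptp(q).round(3),"mid",(c+V[:,1]*(q.max()+q.min())/2).round(4))
stick(f,(380,416,185,206));stick(f,(372,412,230,248))
stick(g,(365,410,258,288));stick(g,(322,355,268,306))
for n,(u,v) in dict(tray_fr=(354,176),tray_nr=(357,236),handle_top=(244,184),handle_bot=(249,235),lipt=(318,176),lipb=(323,227),blt=(281,178),blb=(288,231),pot=(413,158),tape=(439,165),cup=(449,257),bask=(181,251),whitebox=(205,200)).items():
    p=atd(f,u,v);print(n,None if p is None else p.round(3))
c=f["pixels"][140:290,220:420];cv2.imwrite("pics/c1.png",cv2.cvtColor(cv2.resize(c,(800,600),interpolation=cv2.INTER_CUBIC),cv2.COLOR_RGB2BGR))
```

```text
197 [ 0.5687 -0.312 ] axis deg 106.1 len 0.103 mid [ 0.5689 -0.3129]
212 [ 0.4251 -0.2904] axis deg 81.0 len 0.103 mid [ 0.4251 -0.2908]
107 [ 0.5763 -0.3105] axis deg 106.5 len 0.1 mid [ 0.5755 -0.3079]
143 [ 0.4296 -0.2873] axis deg 81.8 len 0.101 mid [ 0.4302 -0.283 ]
tray_fr [ 0.641 -0.166 -0.   ]
tray_nr [ 0.433 -0.173  0.002]
handle_top [0.588 0.183 0.196]
handle_bot [0.435 0.167 0.193]
lipt [ 0.633 -0.041  0.055]
lipb [ 0.464 -0.057  0.009]
blt [0.6   0.068 0.232]
blb [0.451 0.063 0.015]
pot [ 0.695 -0.365  0.039]
tape [ 0.678 -0.465 -0.001]
cup [ 0.359 -0.484  0.011]
bask [0.383 0.435 0.004]
whitebox [0.544 0.309 0.167]
```

View pics/c1.png

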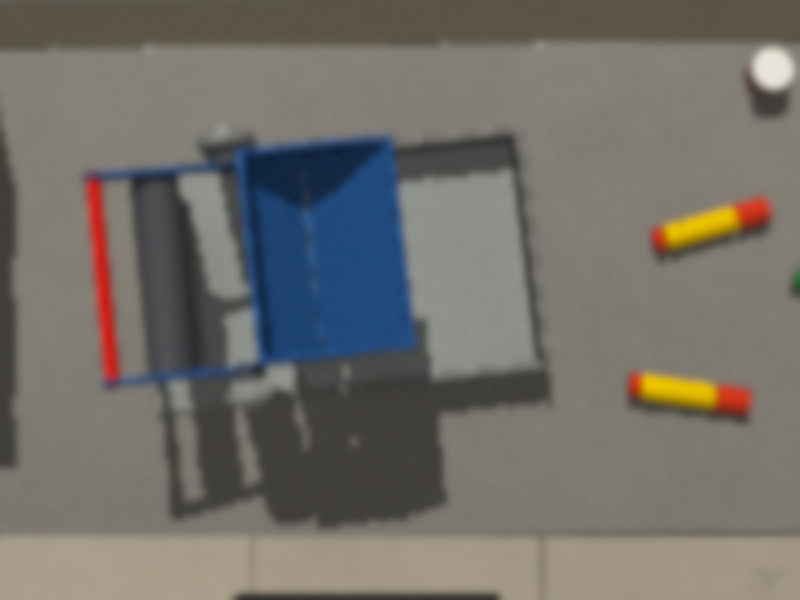

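The crop shows the handle ends at full-frame (243,184.5) and (248,235.5), and the trough line from (295.5,181) to (300,225). Next I'll fit the stand frame.

```bash
cat >> h.py <<'E'
def go(x,y,z,yaw):
    "tool-frame shift to target, then turn about tool z (deg)"
    s=telemetry.observe();R=rot(s);d=R.T@(np.array([x,y,z])-np.array(s["position"]))
    Rt=Ro.from_euler('xyz',[np.pi,0,np.radians(yaw)]).as_matrix()
    rv=np.degrees(Ro.from_matrix(R.T@Rt).as_rotvec())
    Rd=Ro.from_matrix(Rt)
    print("shift mm",(d*1000).round(1),"rv deg",rv.round(1),"clock",round(s["clock"],2),"pos",np.round(s["position"],4),"F",np.round(s["force"],1),"w",round(s["grip_width"],4))
E
python3 - <<'E'
from h import *
import pickle
f=pickle.load(open("top.pkl","rb"))
def mid(a,b,z):
    p,q=onz(f,*a,z),onz(f,*b,z);d=p-q;L=np.hypot(*d[:2]);print("mid",((p+q)/2).round(4),"len",L.round(4),"ang",np.degrees(np.arctan2(d[1],d[0])).round(1));return (p+q)/2,d/L
h,a=mid((243,184.5),(248,235.5),.193)
b,a2=mid((295.5,181),(300,225),.170)
mid((317.5,175),(323.5,227),.220)
t,a3=mid((348.5,174),(356,232),.07)
for ax in(a,a3):
    D=np.array([ax[1],-ax[0],0]);hin=h+.1*D;print("D",D.round(3),"hinge",hin.round(3),"floor",(hin+.058*D).round(3),"tray end",(hin+.235*D).round(3))
go(.36,.30,.32,160);go(.36,-.05,.32,160);go(.427,-.289,.15,81)
E
```

```text
mid [0.5102 0.1782 0.193 ] len 0.1548 ang 6.2
mid [0.5323 0.0219 0.17  ] len 0.1357 ang 5.7
mid [ 0.5331 -0.0472  0.22  ] len 0.1542 ang 6.1
mid [ 0.5408 -0.1526  0.07  ] len 0.193 ang 6.4
D [ 0.108 -0.994  0.   ] hinge [0.521 0.079 0.193] floor [0.527 0.021 0.193] tray end [ 0.546 -0.155  0.193]
D [ 0.112 -0.994  0.   ] hinge [0.521 0.079 0.193] floor [0.528 0.021 0.193] tray end [ 0.548 -0.155  0.193]
shift mm [-233.  -218.2  -70. ] rv deg [-0.1  0.  -0.4] clock 0.1 pos [0.2176 0.5856 0.2498] F [-0.4 -1.1 -0.2] w 0.0854
shift mm [-354.9 -546.3  -69.6] rv deg [-0.1  0.  -0.4] clock 0.1 pos [0.2176 0.5856 0.2498] F [-0.4 -1.1 -0.2] w 0.0854
shift mm [-500.9 -746.8  100.6] rv deg [-0.   0.  78.6] clock 0.1 pos [0.2176 0.5856 0.2498] F [-0.4 -1.1 -0.2] w 0.0854
```

```bash
python3 -m crank '0.085 -29 -27 -9 0 0 0;0.085 -29 -27 -9 0 0 0;0.085 -29 -27 -9 0 0 0;0.085 -29 -27 -9 0 0 0;0.085 -29 -27 -9 0 0 0;0.085 -29 -27 -9 0 0 0;0.085 -29 -27 -9 0 0 0;0.085 -29 -27 -9 0 0 0' 30
```

```text
clock: 0.77
position: [0.3639, 0.2933, 0.3245]
tool_rot: [3.142, -0.0, 2.786]
force: [2.2, 1.5, 0.5]
grip_width: 0.0851
finger_force: 0.0
```

```bash
python3 -m crank '0.085 -0.014 -0.039 0 0 0 0;0.085 -0.014 -0.039 0 0 0 0;0.085 -0.014 -0.039 0 0 0 0;0.085 -0.014 -0.039 0 0 0 0;0.085 -0.014 -0.039 0 0 0 0;0.085 -0.014 -0.039 0 0 0 0;0.085 -0.014 -0.039 0 0 0 0;0.085 -0.014 -0.039 0 0 0 0'; python3 -c "
from h import *
go(.427,-.289,.15,81)"
```

```text
clock: 1.43
position: [0.3591, -0.0381, 0.3243]
tool_rot: [3.141, 0.0, 2.786]
force: [0.6, -0.2, 0.5]
grip_width: 0.0851
finger_force: 0.0
shift mm [-151.  -211.7  174.2] rv deg [ 0.  -0.  78.6] clock 1.43 pos [ 0.3591 -0.0381  0.3243] F [ 0.6 -0.2  0.5] w 0.0851
```

```bash
python3 -m crank '0.085 -0.019 -0.0265 0.022 0 0 0;0.085 -0.019 -0.0265 0.022 0 0 0;0.085 -0.019 -0.0265 0.022 0 0 0;0.085 -0.019 -0.0265 0.022 0 0 0;0.085 -0.019 -0.0265 0.022 0 0 0;0.085 -0.019 -0.0265 0.022 0 0 0;0.085 -0.019 -0.0265 0.022 0 0 0;0.085 -0.019 -0.0265 0.020 0 0 7'; python3 -m crank '0.085 0 0 0 0 0 7.1;0.085 0 0 0 0 0 7.1;0.085 0 0 0 0 0 7.1;0.085 0 0 0 0 0 7.1;0.085 0 0 0 0 0 7.1;0.085 0 0 0 0 0 7.1;0.085 0 0 0 0 0 7.1;0.085 0 0 0 0 0 7.1'; python3 -m crank '0.085 0 0 0 0 0 7.1;0.085 0 0 0 0 0 7.1;0.085 0 0 0 0 0 0;0.085 0 0 0 0 0 0;0.085 0 0 0 0 0 0;0.085 0 0 0 0 0 0;0.085 0 0 0 0 0 0;0.085 0 0 0 0 0 0';python3 -c "
from h import *
go(.427,-.289,.15,81)
f=get('wrist');save(f,'w1');import pickle;pickle.dump(f,open('w1.pkl','wb'))"
```

```text
clock: 2.1
position: [0.4282, -0.2894, 0.1484]
tool_rot: [3.141, -0.001, 2.666]
force: [1.6, 0.3, 0.0]
grip_width: 0.0852
finger_force: 0.0
clock: 2.77
position: [0.4285, -0.2877, 0.15]
tool_rot: [-3.141, -0.0, 1.666]
force: [0.5, -0.3, 0.2]
grip_width: 0.0847
finger_force: 0.0
clock: 3.43
position: [0.4285, -0.2879, 0.1502]
tool_rot: [3.141, -0.0, 1.425]
force: [-0.3, -0.2, 0.4]
grip_width: 0.0852
finger_force: 0.0
shift mm [-1.3 -1.3  0.2] rv deg [ 0.  -0.   0.7] clock 3.43 pos [ 0.4285 -0.2879  0.1502] F [-0.3 -0.2  0.4] w 0.0852
```

View pics/w1.png

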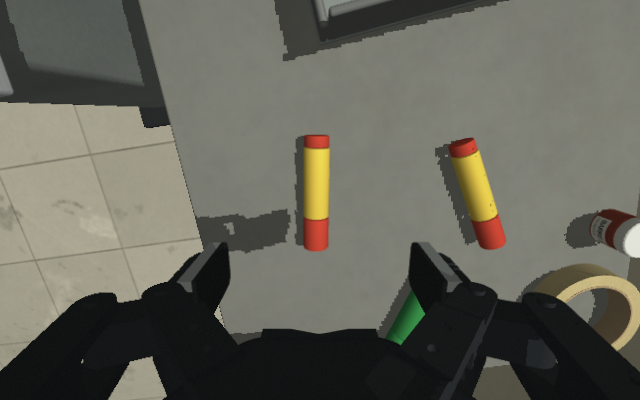

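The wrist view shows stick B from (317,135) to (316,250) and stick A from (462,140) to (491,248). The fingers are in the lower half of the picture.

Run:
```python
from h import *
import pickle
f=pickle.load(open("w1.pkl","rb"))
for n,a,b in(("B",(317,135.5),(316,250)),("A",(462.5,140),(491.5,248))):
    # end-cap tops/silhouette: ends seen at ~mid height
    p,q=onz(f,*a,.013),onz(f,*b,.013);d=p-q
    print(n,((p+q)/2).round(4),np.linalg.norm(d).round(4),np.degrees(np.arctan2(d[1],d[0])).round(1),atd(f,*((np.array(a)+b)/2)).round(4))
```

```text
B [ 0.4264 -0.292   0.013 ] 0.1055 81.1 [ 0.4273 -0.2868  0.0229]
A [ 0.5695 -0.3137  0.013 ] 0.108 103.6 [ 0.5643 -0.3081  0.0219]
```

```bash
python3 -m crank '0.085 -0.002 -0.002 0.025 0 0 0.7;0.085 0 0 0.025 0 0 0;0.085 0 0 0.025 0 0 0;0.085 0 0 0.025 0 0 0;0.085 0 0 0.017 0 0 0;0.085 0 0 0.01 0 0 0;0.085 0 0 0 0 0 0;0.03 0 0 0 0 0 0' 25; python3 -m crank '0.03 0 0 0 0 0 0;0.01 0 0 0 0 0 0;0.01 0 0 0 0 0 0;0.01 0 0 0 0 0 0;0.01 0 0 0 0 0 0;0.01 0 0 0 0 0 0;0.01 0 0 0 0 0 0;0.01 0 0 0 0 0 0'
```

```text
clock: 4.15
position: [0.4261, -0.2898, 0.0235]
tool_rot: [-3.141, 0.0, 1.412]
force: [0.4, -0.2, -0.2]
grip_width: 0.0749
finger_force: 0.0
clock: 4.82
position: [0.4265, -0.2895, 0.0236]
tool_rot: [3.141, -0.0, 1.412]
force: [-1.2, 1.6, 9.2]
grip_width: 0.0219
finger_force: 26.6
```

```bash
python3 -m crank '0.01 0 0 -0.02 0 0 0;0.01 0 0 -0.041 0 0 0;0.01 0 0 -0.041 0 0 0;0.01 0 0 -0.041 0 0 0;0.01 0 0 -0.041 0 0 0;0.01 0 0 -0.041 0 0 0;0.01 0 0 -0.041 0 0 0;0.01 0 0 -0.03 0 0 0'; python3 -m crank '0.01 0 0 0 0 0 7;0.01 0 0 0 0 0 7;0.01 0 0 0 0 0 7;0.01 0 0 0 0 0 7;0.01 0 0 0 0 0 7;0.01 0 0 0 0 0 7;0.01 0 0 0 0 0 7;0.01 0 0 0 0 0 7'; python3 -m crank '0.01 0 0 0 0 0 7;0.01 0 0 0 0 0 7;0.01 0 0 0 0 0 4.8;0.01 0 0 0 0 0 0;0.01 0 0 0 0 0 0;0.01 0 0 0 0 0 0;0.01 0 0 0 0 0 0;0.01 0 0 0 0 0 0';python3 -c "
from h import *
go(.527,.026,.32,6.1)"
```

```text
clock: 5.48
position: [0.4259, -0.2899, 0.3224]
tool_rot: [3.14, 0.0, 1.411]
force: [-0.1, -0.4, -0.3]
grip_width: 0.0221
finger_force: 25.7
clock: 6.15
position: [0.4262, -0.2893, 0.3192]
tool_rot: [-3.142, -0.0, 0.429]
force: [-0.2, -0.1, -0.5]
grip_width: 0.022
finger_force: 25.7
clock: 6.82
position: [0.4262, -0.2895, 0.3192]
tool_rot: [-3.141, -0.0, 0.108]
force: [0.0, 0.7, -0.8]
grip_width: 0.0219
finger_force: 25.7
shift mm [ 134.3 -302.7   -0.7] rv deg [-0.  -0.   0.1] clock 6.82 pos [ 0.4262 -0.2895  0.3192] F [ 0.   0.7 -0.8] w 0.0219
```

```bash
python3 -m crank '0.01 0.0167 -0.0375 0 0 0 0;0.01 0.0167 -0.0375 0 0 0 0;0.01 0.0167 -0.0375 0 0 0 0;0.01 0.0167 -0.0375 0 0 0 0;0.01 0.0167 -0.0375 0 0 0 0;0.01 0.0167 -0.0375 0 0 0 0;0.01 0.0167 -0.0375 0 0 0 0;0.01 0.0167 -0.0375 0 0 0 0'; python3 -c "
from h import *
go(.527,.026,.225,6.1)
f=get('wrist');save(f,'w2');import pickle;pickle.dump(f,open('w2.pkl','wb'))"
```

```text
clock: 7.48
position: [0.5273, 0.0254, 0.3193]
tool_rot: [-3.141, -0.0, 0.108]
force: [1.0, 0.1, -0.6]
grip_width: 0.0218
finger_force: 25.7
shift mm [-0.3 -0.6 94.3] rv deg [-0.  -0.   0.1] clock 7.48 pos [0.5273 0.0254 0.3193] F [ 1.   0.1 -0.6] w 0.0218
```

View pics/w2.png

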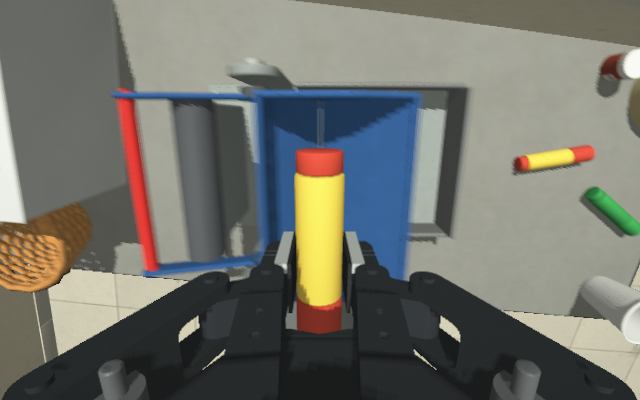

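The wrist view shows the stick held over the trough. The bucket's rear edge is at column 258, the lip at about 412, the far end wall at row 96, and the trough line at column 320.

Run:
```python
from h import *
import pickle
f=pickle.load(open("w2.pkl","rb"))
D=np.array([.106,-.994,0]);A=np.array([.994,.106,0]);ref=np.array([.527,.021,.170])
def rel(p): d=p-ref;return (d@D*1000).round(1),(d@A*1000).round(1),(d[2]*1000).round(1)
for uv in((320,115),(320,140)): print("line",rel(onz(f,*uv,.171)),rel(atd(f,*uv)))
for uv in((280,130),(380,130),(400,200)): print("slope",uv,rel(atd(f,*uv)))
print("far lip corner",rel(onz(f,418,96,.22)),"rear far corner",rel(onz(f,257,93,.234)),"rear near",rel(onz(f,262,262,.234)),"farwall top",rel(atd(f,340,95)))
print("stick end",rel(onz(f,320,162,.319)),"tcp",rel(np.array(telemetry.observe()["position"])))
```

```text
line (np.float64(-3.3), np.float64(66.8), np.float64(1.0)) (np.float64(-3.3), np.float64(66.8), np.float64(2.8))
line (np.float64(-3.3), np.float64(45.4), np.float64(1.0)) (np.float64(-3.3), np.float64(45.5), np.float64(2.4))
slope (280, 130) (np.float64(-34.7), np.float64(55.5), np.float64(30.5))
slope (380, 130) (np.float64(43.2), np.float64(55.9), np.float64(32.7))
slope (400, 200) (np.float64(59.6), np.float64(2.7), np.float64(44.1))
far lip corner (np.float64(65.2), np.float64(80.3), np.float64(50.0)) rear far corner (np.float64(-44.8), np.float64(81.0), np.float64(64.0)) rear near (np.float64(-47.2), np.float64(-40.9), np.float64(64.0)) farwall top (np.float64(9.4), np.float64(79.7), np.float64(66.3))
stick end (np.float64(-3.7), np.float64(48.8), np.float64(149.0)) tcp (np.float64(-11.9), np.float64(4.1), np.float64(148.2))
```

```bash
python3 -m crank '0.01 0 0 0.015 0 0 0;0.01 0 0 0.02 0 0 0;0.01 0 0 0.02 0 0 0;0.01 0 0 0.015 0 0 0;0.01 0 0 0.008 0 0 0;0.01 0 0 0 0 0 0;0.01 0 0 0 0 0 0;0.01 0 0 0 0 0 0'; python3 -c "
from h import *
go(.527,.025,.212,6.1)"
```

```text
clock: 8.2
position: [0.5275, 0.0229, 0.242]
tool_rot: [3.142, -0.001, 0.107]
force: [0.2, -0.1, -0.3]
grip_width: 0.0217
finger_force: 25.7
shift mm [-0.3 -2.2 30. ] rv deg [ 0.  -0.1  0. ] clock 8.2 pos [0.5275 0.0229 0.242 ] F [ 0.2 -0.1 -0.3] w 0.0217
```

```bash
python3 -m crank '0.01 0 -0.002 0.006 0 0 0;0.01 0 0 0.008 0 0 0;0.01 0 0 0.007 0 0 0;0.01 0 0 0.005 0 0 0;0.01 0 0 0.003 0 0 0;0.01 0 0 0.001 0 0 0;0.01 0 0 0 0 0 0;0.01 0 0 0 0 0 0'; python3 -c "
from h import *
go(.527,.025,.212,6.1)
f=get('side');c=f['pixels'][110:260,220:420];cv2.imwrite('pics/s2.png',cv2.cvtColor(cv2.resize(c,(800,600),interpolation=cv2.INTER_CUBIC),cv2.COLOR_RGB2BGR))"
```

```text
clock: 8.87
position: [0.527, 0.0249, 0.2113]
tool_rot: [3.141, -0.0, 0.107]
force: [0.2, -0.1, -1.1]
grip_width: 0.0219
finger_force: 25.7
shift mm [ 0.  -0.1 -0.7] rv deg [ 0. -0.  0.] clock 8.87 pos [0.527  0.0249 0.2113] F [ 0.2 -0.1 -1.1] w 0.0219
```

View pics/s2.png

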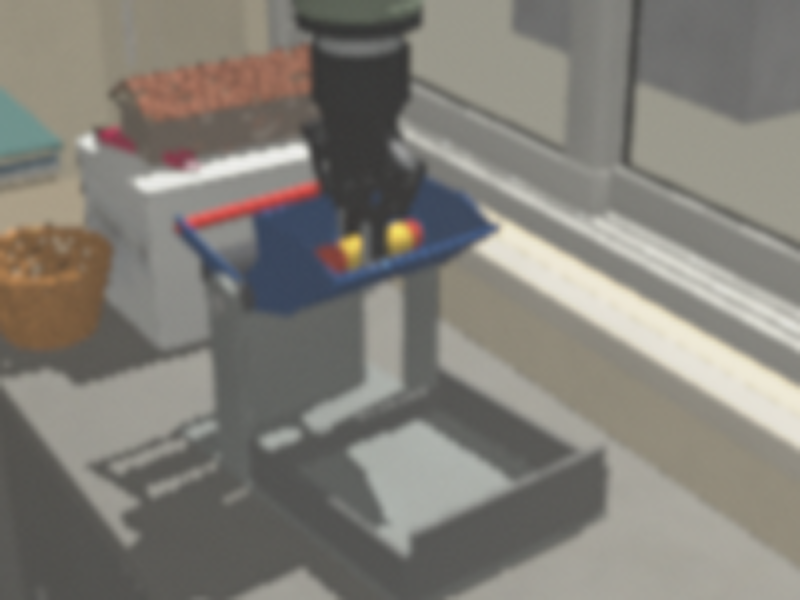

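The crop shows the stick inside the upright bucket, clear of its walls, at about crop (370,245).

```bash
python3 -m crank '0.023 0 0 0 0 0 0;0.025 0 0 0 0 0 0;0.027 0 0 0 0 0 0;0.029 0 0 0 0 0 0;0.029 0 0 0 0 0 0;0.029 0 0 0 0 0 0;0.029 0 0 0 0 0 0;0.029 0 0 0 0 0 0'; python3 -m crank '0.029 0 0 -0.003 0 0 0;0.032 0 0 -0.005 0 0 0;0.035 0 0 -0.01 0 0 0;0.04 0 0 -0.02 0 0 0;0.04 0 0 -0.035 0 0 0;0.05 0 0 -0.04 0 0 0;0.085 0 0 -0.015 0 0 0;0.085 0 0 0 0 0 0'; python3 -c "
from h import *
go(.57,-.312,.32,105)
f=get('wrist');save(f,'w3');import pickle;pickle.dump(f,open('w3.pkl','wb'))
"
```

```text
clock: 9.58
position: [0.5271, 0.0242, 0.2115]
tool_rot: [3.14, -0.001, 0.106]
force: [0.4, -5.9, 3.1]
grip_width: 0.029
finger_force: 2.7
clock: 10.25
position: [0.5278, 0.0245, 0.3433]
tool_rot: [-3.141, -0.005, 0.107]
force: [0.5, 0.3, 0.0]
grip_width: 0.0724
finger_force: 0.0
shift mm [  6.  339.1  23.1] rv deg [  0.2  -0.2 -98.9] clock 10.25 pos [0.5278 0.0245 0.3433] F [0.5 0.3 0. ] w 0.0724
```

View pics/w3.png

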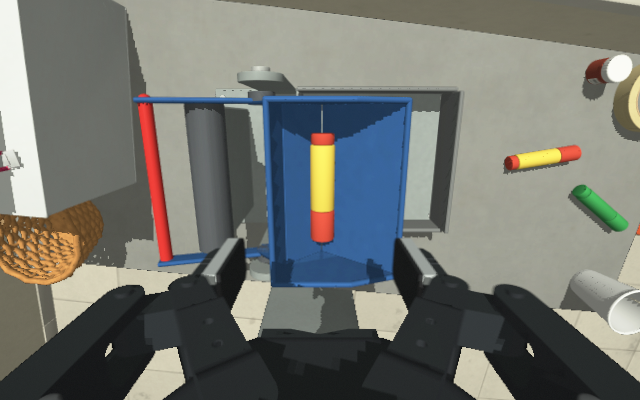

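The first stick lies in the trough at (322,188), let go, and the bucket is upright. Next is stick A.

```bash
python3 -m crank '0.085 0 0.02 0 0 0 0;0.085 0 0.041 0 0 0 0;0.085 0 0.041 0 0 0 0;0.085 0 0.041 0 0 0 0;0.085 0 0.041 0 0 0 0;0.085 0 0.041 0 0 0 0;0.085 0 0.041 0 0 0 0;0.085 0 0.041 0 0 0 0'; python3 -m crank '0.085 0.006 0.032 0 0 0 -7.1;0.085 0 0 0 0 0 -7.1;0.085 0 0 0 0 0 -7.1;0.085 0 0 0 0 0 -7.1;0.085 0 0 0 0 0 -7.1;0.085 0 0 0 0 0 -7.1;0.085 0 0 0 0 0 -7.1;0.085 0 0 0 0 0 -7.1'; python3 -m crank '0.085 0 0 0.03 0 0 -7.1;0.085 0 0 0.03 0 0 -7.1;0.085 0 0 0.03 0 0 -7.1;0.085 0 0 0.03 0 0 -7.1;0.085 0 0 0.03 0 0 -7.1;0.085 0 0 0.03 0 0 -6.6;0.085 0 0 0 0 0 0;0.085 0 0 0 0 0 0';python3 -c "
from h import *
go(.569,-.313,.15,105)
f=get('wrist');import pickle;pickle.dump(f,open('w4.pkl','wb'))
hsv=cv2.cvtColor(f['pixels'],cv2.COLOR_RGB2HSV).astype(int)
m=(hsv[...,0]>20)&(hsv[...,0]<33)&(hsv[...,1]>140)&(hsv[...,2]>100)
n,l,st,c=cv2.connectedComponentsWithStats(m.astype(np.uint8))
i=1+np.argmax(st[1:,4]);v,u=np.nonzero(l==i);print(st[i],c[i])
r=cv2.minAreaRect(np.c_[u,v].astype(np.float32));print(r)
P=np.array([onz(f,a,b,.02) for a,b in zip(u,v)])[:,:2];cc=P.mean(0);w,V=np.linalg.eigh(np.cov((P-cc).T));print(cc,np.degrees(np.arctan2(V[1,1],V[0,1])),np.ptp((P-cc)@V[:,1]))
"
```

```text
clock: 10.97
position: [0.5593, -0.2819, 0.3385]
tool_rot: [-3.141, 0.001, 0.107]
force: [0.1, 1.4, 0.3]
grip_width: 0.085
finger_force: 0.0
clock: 11.63
position: [0.5687, -0.3111, 0.3385]
tool_rot: [-3.14, 0.0, 1.104]
force: [-1.2, -0.1, 0.3]
grip_width: 0.0852
finger_force: 0.0
clock: 12.3
position: [0.5681, -0.3113, 0.1585]
tool_rot: [-3.139, -0.002, 1.828]
force: [0.3, 0.3, 0.5]
grip_width: 0.0848
finger_force: 0.0
shift mm [-1.8  0.5  8.5] rv deg [-0.1 -0.1 -0.2] clock 12.3 pos [ 0.5681 -0.3113  0.1585] F [0.3 0.3 0.5] w 0.0848
[ 308  146   25   70 1680] [320.28035714 179.88095238]
((320.0, 180.5), (69.0, 24.0), 90.0)
[ 0.56708995 -0.30185689] 105.5588769896693 0.0625431731620504
```

```bash
python3 -m crank '0.085 -0.002 0 0.025 0 0 0;0.085 0 0 0.03 0 0 0;0.085 0 0 0.03 0 0 0;0.085 0 0 0.025 0 0 0;0.085 0 0 0.015 0 0 0;0.085 0 0 0.009 0 0 0;0.085 0 0 0 0 0 0;0.03 0 0 0 0 0 0' 25; python3 -m crank '0.03 0 0 0 0 0 0;0.01 0 0 0 0 0 0;0.01 0 0 0 0 0 0;0.01 0 0 0 0 0 0;0.01 0 0 0 0 0 0;0.01 0 0 0 0 0 0;0.01 0 0 0 0 0 0;0.01 0 0 0 0 0 0'; python3 -m crank '0.01 0 0 -0.02 0 0 0;0.01 0 0 -0.041 0 0 0;0.01 0 0 -0.041 0 0 0;0.01 0 0 -0.041 0 0 0;0.01 0 0 -0.041 0 0 0;0.01 0 0 -0.041 0 0 0;0.01 0 0 -0.041 0 0 0;0.01 0 0 -0.04 0 0 0'
```

```text
clock: 13.02
position: [0.5701, -0.3139, 0.0265]
tool_rot: [3.141, 0.001, 1.832]
force: [-0.1, -0.1, 0.4]
grip_width: 0.0749
finger_force: 0.0
clock: 13.68
position: [0.5698, -0.3135, 0.0258]
tool_rot: [3.141, 0.0, 1.833]
force: [-1.1, 1.2, 7.3]
grip_width: 0.0216
finger_force: 26.1
clock: 14.35
position: [0.569, -0.3132, 0.3337]
tool_rot: [3.141, 0.0, 1.832]
force: [1.0, -0.1, -1.0]
grip_width: 0.0214
finger_force: 25.3
```

```bash
python3 -m crank '0.01 0 0 0 0 0 7.1;0.01 0 0 0 0 0 7.1;0.01 0 0 0 0 0 7.1;0.01 0 0 0 0 0 7.1;0.01 0 0 0 0 0 7.1;0.01 0 0 0 0 0 7.1;0.01 0 0 0 0 0 7.1;0.01 0 0 0 0 0 7.1'; python3 -m crank '0.01 0 0 0 0 0 7.1;0.01 0 0 0 0 0 7.1;0.01 0 0 0 0 0 7.1;0.01 0 0 0 0 0 7.1;0.01 0 0 0 0 0 7.1;0.01 0 0 0 0 0 6.7;0.01 0 0 0 0 0 0;0.01 0 0 0 0 0 0';python3 -c "
from h import *
go(.529,.012,.32,6.1)"
```

```text
clock: 15.02
position: [0.5694, -0.3133, 0.3313]
tool_rot: [3.142, -0.0, 0.835]
force: [-0.2, 0.2, -0.1]
grip_width: 0.022
finger_force: 25.3
clock: 15.68
position: [0.5694, -0.3133, 0.331]
tool_rot: [3.141, 0.0, 0.109]
force: [0.4, 0.7, -0.7]
grip_width: 0.0219
finger_force: 25.3
shift mm [  -5.  -327.7   11. ] rv deg [0.  0.  0.1] clock 15.68 pos [ 0.5694 -0.3133  0.331 ] F [ 0.4  0.7 -0.7] w 0.0219
```

```bash
python3 -m crank '0.01 -0.001 -0.020 0 0 0 0;0.01 -0.001 -0.041 0 0 0 0;0.01 -0.001 -0.041 0 0 0 0;0.01 0 -0.041 0 0 0 0;0.01 0 -0.041 0 0 0 0;0.01 0 -0.041 0 0 0 0;0.01 0 -0.041 0 0 0 0;0.01 -0.001 -0.041 0 0 0 0';python3 -m crank '0.01 0 -0.018 0 0 0 0;0.01 0 0 0.02 0 0 0;0.01 0 0 0.025 0 0 0;0.01 0 0 0.02 0 0 0;0.01 0 0 0.01 0 0 0;0.01 0 0 0.005 0 0 0;0.01 0 0 0 0 0 0;0.01 0 0 0 0 0 0';python3 -c "
from h import *
go(.528,.0145,.226,6.1)"
```

```text
clock: 16.35
position: [0.5328, -0.0065, 0.3312]
tool_rot: [-3.141, -0.0, 0.11]
force: [0.6, -0.1, -0.4]
grip_width: 0.0216
finger_force: 25.3
clock: 17.02
position: [0.5318, 0.0091, 0.2519]
tool_rot: [3.142, -0.001, 0.106]
force: [0.1, -0.5, 0.4]
grip_width: 0.0217
finger_force: 25.3
shift mm [-3.2 -5.8 25.9] rv deg [ 0. -0. -0.] clock 17.02 pos [0.5318 0.0091 0.2519] F [ 0.1 -0.5  0.4] w 0.0217
```

```bash
python3 -m crank '0.01 -0.003 -0.006 0 0 0 0;0.01 0 0 0.006 0 0 0;0.01 0 0 0.007 0 0 0;0.01 0 0 0.006 0 0 0;0.01 0 0 0.004 0 0 0;0.01 0 0 0.002 0 0 0;0.01 0 0 0 0 0 0;0.01 0 0 0 0 0 0';python3 -c "
from h import *
go(.528,.0145,.226,6.1)
f=get('side');c=f['pixels'][110:260,220:420];cv2.imwrite('pics/s3.png',cv2.cvtColor(cv2.resize(c,(800,600),interpolation=cv2.INTER_CUBIC),cv2.COLOR_RGB2BGR))"
```

```text
clock: 17.68
position: [0.5279, 0.0149, 0.2261]
tool_rot: [3.141, 0.0, 0.105]
force: [-0.1, 0.6, -0.6]
grip_width: 0.0218
finger_force: 25.3
shift mm [0.1 0.4 0.1] rv deg [ 0.   0.  -0.1] clock 17.68 pos [0.5279 0.0149 0.2261] F [-0.1  0.6 -0.6] w 0.0218
```

View pics/s3.png

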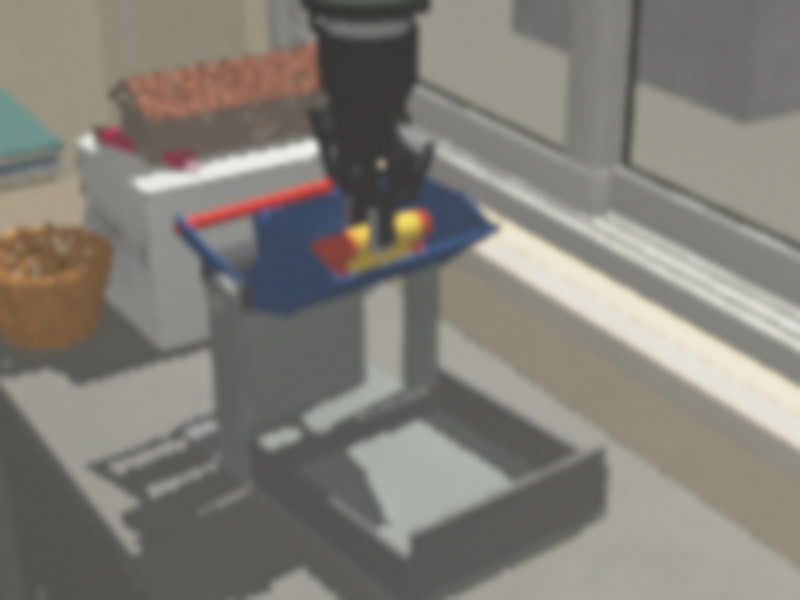

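The second stick is held just above the first, and the bucket is still upright. I'll release it and lift clear.

```bash
python3 -m crank '0.025 0 0 0 0 0 0;0.028 0 0 0 0 0 0;0.030 0 0 0 0 0 0;0.031 0 0 -0.003 0 0 0;0.032 0 0 -0.012 0 0 0;0.033 0 0 -0.03 0 0 0;0.033 0 0 -0.04 0 0 0;0.033 0 0 -0.04 0 0 0'; python3 -m crank '0.033 0 0 -0.02 0 0 0;0.033 0 0 0 0 0 0;0.033 0 0 0 0 0 0;0.033 0 0 0 0 0 0;0.033 0 0 0 0 0 0;0.033 0 0 0 0 0 0;0.033 0 0 0 0 0 0;0.033 0 0 0 0 0 0';python3 -m crank '0.02 0 0 0 0 0 0;0.01 0 0 0 0 0 0;0 0 0 0 0 0 0;0 0 0 0 0 0 0;0 0 0 0 0 0 0;0 0 0 0 0 0 0;0 0 0 0 0 0 0;0 0 0 0 0 0 0';python3 -m crank '0 0 0 0 0 0 0;0 0 0 0 0 0 0;0 0 0 0 0 0 0;0 0 0 0 0 0 0;0 0 0 0 0 0 0;0 0 0 0 0 0 0;0 0 0 0 0 0 0;0 0 0 0 0 0 0';python3 -c "
from h import *
go(.528,-.02,.28,6.1)
f=get('side');c=f['pixels'][110:260,220:420];cv2.imwrite('pics/s4.png',cv2.cvtColor(cv2.resize(c,(800,600),interpolation=cv2.INTER_CUBIC),cv2.COLOR_RGB2BGR))"
```

```text
clock: 18.4
position: [0.5272, 0.0146, 0.3534]
tool_rot: [3.141, 0.001, 0.104]
force: [0.2, 1.1, 0.6]
grip_width: 0.0331
finger_force: 0.0
clock: 19.07
position: [0.5278, 0.015, 0.3708]
tool_rot: [3.141, 0.001, 0.105]
force: [-0.0, -0.0, -0.2]
grip_width: 0.033
finger_force: 0.0
clock: 19.73
position: [0.5279, 0.0151, 0.3712]
tool_rot: [3.142, -0.0, 0.105]
force: [-0.4, 0.8, -0.1]
grip_width: 0.0001
finger_force: 0.0
clock: 20.4
position: [0.5278, 0.0151, 0.3711]
tool_rot: [3.142, -0.0, 0.105]
force: [0.3, 0.4, 0.4]
grip_width: 0.0
finger_force: 0.0
shift mm [-3.5 34.9 91.1] rv deg [ 0.  -0.  -0.1] clock 20.4 pos [0.5278 0.0151 0.3711] F [0.3 0.4 0.4] w 0.0
```

View pics/s4.png

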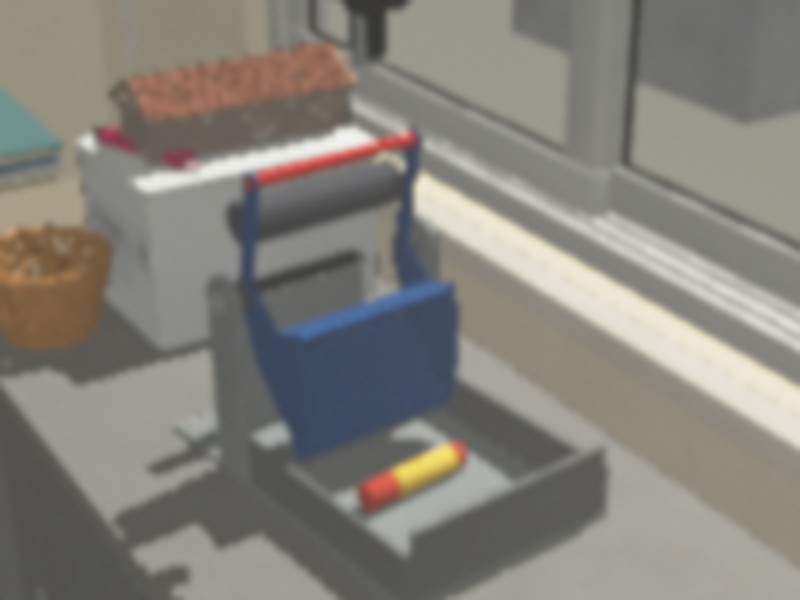

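The bucket is fully tipped and the red bar is on top. One stick lies in the tray at crop (415,475); the other is hidden from this view. I'll find both numerically in the top and wrist frames.

Run:
```python
from h import *
ref=np.array([.5213,.0815,0]);D=np.array([.108,-.994,0]);A=np.array([.994,.108,0])
for n in("top","wrist","side"):
    f=get(n);hsv=cv2.cvtColor(f['pixels'],cv2.COLOR_RGB2HSV).astype(int)
    for nm,m in(("yel",(hsv[...,0]>20)&(hsv[...,0]<33)),("red",(hsv[...,0]<8)|(hsv[...,0]>172))):
        m=m&(hsv[...,1]>140)&(hsv[...,2]>60)
        k,l,st,c=cv2.connectedComponentsWithStats(m.astype(np.uint8))
        for i in range(1,k):
            if st[i,4]<12: continue
            v,u=np.nonzero(l==i);j=len(u)//2;p=atd(f,u[j],v[j])
            if p is None: continue
            d=p-ref
            if -.1<d@D<.3 and abs(d@A)<.15: print(n,nm,st[i].tolist(),"fwd",(d@D).round(3),"lat",(d@A).round(3),"z",p[2].round(3))
    if n=="wrist":save(f,"w5")
```

```text
top yel [342, 189, 9, 19, 116] fwd 0.22 lat 0.016 z 0.03
top yel [313, 198, 8, 14, 68] fwd 0.112 lat 0.001 z 0.028
top red [345, 208, 8, 9, 52] fwd 0.224 lat -0.032 z 0.03
top red [315, 213, 7, 9, 44] fwd 0.128 lat -0.038 z 0.026
wrist yel [409, 126, 17, 41, 600] fwd 0.211 lat 0.018 z 0.024
wrist yel [344, 129, 14, 41, 541] fwd 0.115 lat 0.014 z 0.028
wrist red [248, 86, 13, 4, 38] fwd 0.021 lat 0.084 z 0.267
wrist red [246, 97, 26, 185, 2745] fwd 0.023 lat 0.014 z 0.268
wrist red [411, 119, 15, 7, 91] fwd 0.216 lat 0.054 z 0.029
wrist red [344, 123, 13, 6, 78] fwd 0.105 lat 0.048 z 0.022
wrist red [409, 167, 15, 19, 266] fwd 0.218 lat -0.028 z 0.029
wrist red [345, 170, 14, 19, 251] fwd 0.124 lat -0.033 z 0.028
side yel [319, 223, 15, 9, 64] fwd 0.123 lat -0.005 z 0.03
side red [285, 144, 38, 11, 60] fwd 0.025 lat -0.006 z 0.266
side red [311, 229, 9, 6, 38] fwd 0.129 lat -0.041 z 0.029
```

Both sticks lie in the tray, about 115 mm and 215 mm ahead of the hinge, at z≈0.03. The bar is at fwd 0.02 and z 0.266. I'll lower the closed fingers in front of it.

```bash
python3 -m crank '0 0.005 0 0.02 0 0 0;0 0 0 0.025 0 0 0;0 0 0 0.025 0 0 0;0 0 0 0.016 0 0 0;0 0 0 0.008 0 0 0;0 0 0 0 0 0 0;0 0 -0.01 0 0 0 0;0 0 -0.01 0 0 0 0'; python3 -m crank '0 0 -0.008 0 0 0 0;0 0 -0.008 0 0 0 0;0 0 -0.008 0 0 0 0;0 0 -0.008 0 0 0 0;0 0 -0.008 0 0 0 0;0 0 -0.004 0.002 0 0 0;0 0 -0.006 0.002 0 0 0;0 0 -0.006 0.002 0 0 0'
```

```text
clock: 21.27
position: [0.5311, 0.0359, 0.2782]
tool_rot: [-3.141, -0.001, 0.104]
force: [-0.4, 0.8, 0.6]
grip_width: -0.0002
finger_force: 0.0
clock: 21.93
position: [0.5248, 0.0916, 0.2709]
tool_rot: [3.142, 0.0, 0.105]
force: [-0.2, -1.0, -0.2]
grip_width: -0.0003
finger_force: 0.3
```

```bash
python3 -m crank '0 0 -0.007 0.003 0 0 0;0 0 -0.007 0.003 0 0 0;0 0 -0.007 0.004 0 0 0;0 0 -0.007 0.004 0 0 0;0 0 -0.007 0.004 0 0 0;0 0 -0.006 0.005 0 0 0;0 0 -0.006 0.006 0 0 0;0 0 -0.006 0.006 0 0 0';python3 -c "
from h import *
go(.528,-.02,.28,6.1)
for n in('top','side'):
    f=get(n);hsv=cv2.cvtColor(f['pixels'],cv2.COLOR_RGB2HSV).astype(int)
    m=((hsv[...,0]<8)|(hsv[...,0]>172))&(hsv[...,1]>140)&(hsv[...,2]>60)
    k,l,st,c=cv2.connectedComponentsWithStats(m.astype(np.uint8))
    for i in range(1,k):
        if st[i,4]<12: continue
        v,u=np.nonzero(l==i)
        j=len(u)//2;p=atd(f,u[j],v[j])
        if p is not None and p[2]>.12:
            d=p-np.array([.5213,.0815,0]);print(n,st[i].tolist(),(d@[.108,-.994,0]).round(3),p.round(3))
"
```

```text
clock: 22.6
position: [0.5192, 0.1445, 0.2355]
tool_rot: [3.141, 0.0, 0.105]
force: [0.2, -0.6, 0.6]
grip_width: -0.0004
finger_force: 0.4
shift mm [ -8.5 164.5 -44.5] rv deg [ 0.   0.  -0.1] clock 22.6 pos [0.5192 0.1445 0.2355] F [ 0.2 -0.6  0.6] w -0.0004
top [154, 218, 7, 6, 16] -0.37 [0.482 0.449 0.178]
top [249, 221, 4, 13, 33] -0.077 [0.457 0.152 0.229]
```

```bash
python3 -m crank '0 0 -0.005 0.006 0 0 0;0 0 -0.005 0.006 0 0 0;0 0 -0.005 0.006 0 0 0;0 0 -0.003 0.003 0 0 0;0 0 0 0 0 0 0;0 0 0 0 0 0 0;0 0 0 0 0 0 0;0 0 0 0 0 0 0';python3 -m crank '0 0 0.002 -0.005 0 0 0;0 0 0 -0.01 0 0 0;0 0 0 -0.02 0 0 0;0 0 0 -0.03 0 0 0;0 0 0 -0.035 0 0 0;0 0 0 -0.02 0 0 0;0 0 0 0 0 0 0;0 0 0 0 0 0 0';python3 -m crank '0 0 0 0 0 0 0;0 0 0 0 0 0 0;0 0 0 0 0 0 0;0 0 0 0 0 0 0;0 0 0 0 0 0 0;0 0 0 0 0 0 0;0 0 0 0 0 0 0;0 0 0 0 0 0 0';python3 -m crank '0 0 0 0 0 0 0;0 0 0 0 0 0 0;0 0 0 0 0 0 0;0 0 0 0 0 0 0;0 0 0 0 0 0 0;0 0 0 0 0 0 0;0 0 0 0 0 0 0;0 0 0 0 0 0 0';python3 -c "
from h import *
f=get('side');c=f['pixels'][110:260,220:420];cv2.imwrite('pics/s5.png',cv2.cvtColor(cv2.resize(c,(800,600),interpolation=cv2.INTER_CUBIC),cv2.COLOR_RGB2BGR))
f=get('top')
for uv in((246,210),(243,190),(248,231)): print(atd(f,*uv).round(3))"
```

```text
clock: 23.37
position: [0.5175, 0.1616, 0.2154]
tool_rot: [-3.142, -0.0, 0.105]
force: [0.8, 0.3, 0.3]
grip_width: -0.0001
finger_force: 0.0
clock: 24.03
position: [0.5179, 0.1597, 0.3366]
tool_rot: [-3.141, -0.002, 0.105]
force: [0.2, 0.5, 0.2]
grip_width: -0.0003
finger_force: 0.0
clock: 24.7
position: [0.5176, 0.1598, 0.3351]
tool_rot: [3.142, 0.0, 0.105]
force: [-0.4, 0.2, 0.0]
grip_width: -0.0004
finger_force: 0.0
clock: 25.37
position: [0.5176, 0.1598, 0.3351]
tool_rot: [3.142, -0.0, 0.105]
force: [-0.5, 0.2, -1.0]
grip_width: 0.0002
finger_force: 0.0
[0.51  0.176 0.193]
[0.509 0.099 0.675]
[0.447 0.17  0.191]
```

View pics/s5.png

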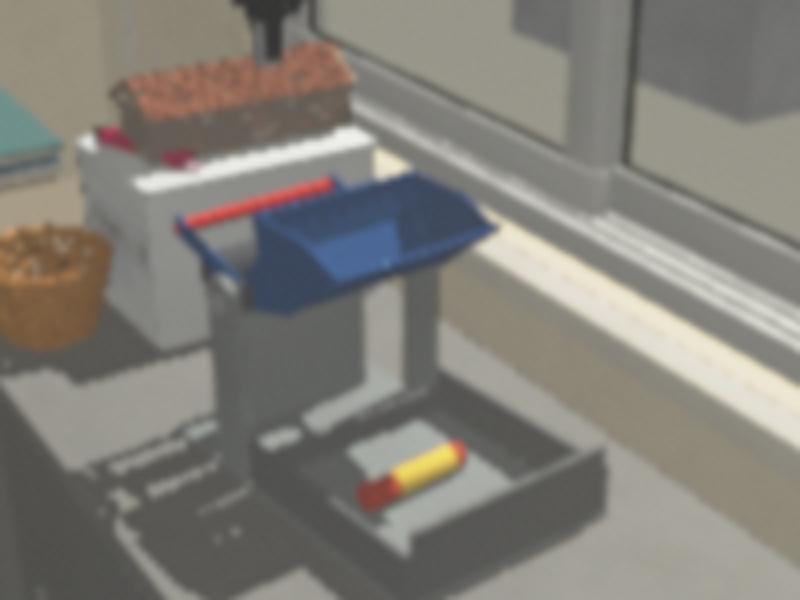

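The bucket is upright again: the bar top is at z 0.193, as at the start. The sticks are in the tray, with the second behind the far wall, and the arm touches nothing.

```bash
python3 -c "
from workcell import bot
print(bot.job_done())"
```

```text
the job is handed in; nothing more can be done
None
```

Both glue sticks are in the grey tray, the bucket is back upright on its rest, the arm touched none of the other things, and the job was handed in at about 25.5 s; no verdict came back.

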